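Make up the lid kit and the jar kit for the stone lathe

TASK

Make up the two lathe kits on the shadow trays: the flat dark slate disc, the green rubbing stone and the facing tool holder (red tool) go on the blue tray, the pale stone jar blank and the boring bar holder (round bright bar) on the yellow tray, each set down gently, upright and square on the white shape that fits it. The holders come off their dovetail rack only straight upwards; leave the parting tool holder (blue blade) on the rack undisturbed.

Things in the scene. Friction and masses are not known exactly. Their poses are not given: they have to be found in the camera images.
- blue_tray: Blue shadow tray of the lid kit, fixed, 290 (x) x 150 (y) mm; floor 4 mm, rim 10 mm above the bench. White shapes on its x axis (y = 0): 72 mm circle for the slate disc at x = -95 mm; 86 x 36 mm bar, long along x, for the rubbing stone at x = 0; 38 x 70 mm rectangle, long along y, for the facing holder at x = +95 mm. Origin: tray centre on the bench. May be left or right.
- yellow_tray: Yellow shadow tray of the jar kit, fixed, 290 (x) x 150 (y) mm; floor 4 mm, rim 10 mm above the bench. White shapes on its x axis (y = 0): 66 mm circle for the jar blank at x = -75 mm; 38 x 70 mm rectangle, long along y, for the boring holder at x = +80 mm. Origin: tray centre on the bench. May be left or right.
- rack: Fixed rack of three tool holders: green base 320 mm long (y), 10 mm thick; on its +x side a steel rail, top 46 mm (bolt heads 50 mm) above the bench, with upright dovetails. Holders stand on the base at y = -105, 0, +105 mm, in any order, axes along the rack's, 1.5 to 2 mm of play in the dovetail; free after 34 mm of straight lift. Origin on the bench under the middle one.
- facing_holder: Black steel tool holder, block 34 (x) x 64 (y) x 38 (z) mm, 0.36 kg, dovetail groove in its +x face. Origin at the centre of its underside, z up. On top, on the z axis, a bright knurled round nut to grip: 22 mm diameter, 43 to 66 mm above the underside, stud tip to 70 mm. A red square tool juts 26 mm from its +y end; red mark on top.
- boring_holder: Black steel tool holder, block 34 (x) x 64 (y) x 38 (z) mm, 0.36 kg, dovetail groove in its +x face. Origin at the centre of its underside, z up. On top, on the z axis, a bright knurled round nut to grip: 22 mm diameter, 43 to 66 mm above the underside, stud tip to 70 mm. A round bright bar 15 mm thick juts 24 mm from its +y end, 4 mm from the other; white mark on top.
- parting_holder: Black steel tool holder, block 34 (x) x 64 (y) x 38 (z) mm, 0.36 kg, dovetail groove in its +x face. Origin at the centre of its underside, z up. On top, on the z axis, a bright knurled round nut to grip: 22 mm diameter, 43 to 66 mm above the underside, stud tip to 70 mm. A thin blue blade juts 20 mm from its +y end; blue mark on top. Stays.
- lid_disc: Flat dark slate disc (lid blank), 66 mm diameter, 18 mm thick, 0.17 kg, lying flat, a fine lighter ring on top; origin at the centre of its underside.
- rubbing_stone: Green rubbing stone (abrasive stick), 80 (x) x 30 (y) x 20 (z) mm, 0.12 kg, lying; origin at the centre of its underside, x along its length.
- jar_blank: Pale grey-green stone cylinder (jar blank), 60 mm diameter, 45 mm tall, 0.34 kg, upright; origin at the centre of its underside.
Things that resemble listed ones, but are neither listed nor needed, are in the scene too. What is shaped like the facing_holder but orange is not meant.

How it is judged:
At the end, for the whole second after the job is handed in: Each of the five within 12 mm (along and across the tray) of the centre of its own white shape, standing on the tray floor, tilted under 7 degrees, rubbing stone and holders within 15 degrees of the shape (either way round), at rest and released; parting holder within 10 mm of its start (x of lid_disc in the frame of blue_tray between -0.107 and -0.083 m and y of lid_disc in the frame of blue_tray between -0.012 and 0.012 m and z of lid_disc in the frame of blue_tray between 0.001 and 0.008 m and angle between each of lid_disc, rubbing_stone, facing_holder, jar_blank, boring_holder's own z axis and vertical below 0.12 rad and linear speed of each of lid_disc, rubbing_stone, facing_holder, jar_blank, boring_holder below 0.02 m/s and angular speed of each of lid_disc, rubbing_stone, facing_holder, jar_blank, boring_holder below 0.15 rad/s and x of rubbing_stone in the frame of blue_tray between -0.012 and 0.012 m and y of rubbing_stone in the frame of blue_tray between -0.012 and 0.012 m and z of rubbing_stone in the frame of blue_tray between 0.001 and 0.008 m and angle between the x axis of rubbing_stone and the x axis of blue_tray, either way round below 0.26 rad and x of facing_holder in the frame of blue_tray between 0.083 and 0.107 m and y of facing_holder in the frame of blue_tray between -0.012 and 0.012 m and z of facing_holder in the frame of blue_tray between 0.001 and 0.008 m and angle between the y axis of facing_holder and the y axis of blue_tray, either way round below 0.26 rad and x of jar_blank in the frame of yellow_tray between -0.087 and -0.063 m and y of jar_blank in the frame of yellow_tray between -0.012 and 0.012 m and z of jar_blank in the frame of yellow_tray between 0.001 and 0.008 m and x of boring_holder in the frame of yellow_tray between 0.068 and 0.092 m and y of boring_holder in the frame of yellow_tray between -0.012 and 0.012 m and z of boring_holder in the frame of yellow_tray between 0.001 and 0.008 m and angle between the y axis of boring_holder and the y axis of yellow_tray, either way round below 0.26 rad and distance of parting_holder from where it was at the start of the episode below 0.01 m); the robot touches nothing.
It fails at once if one of the five things is let fall: it moves faster than 0.6 m/s (a drop of about 20 mm) with no finger on it ((linear speed of lid_disc above 0.6 m/s and contact force between the fingers and lid_disc below 0.05 N) or (linear speed of rubbing_stone above 0.6 m/s and contact force between the fingers and rubbing_stone below 0.05 N) or (linear speed of facing_holder above 0.6 m/s and contact force between the fingers and facing_holder below 0.05 N) or (linear speed of jar_blank above 0.6 m/s and contact force between the fingers and jar_blank below 0.05 N) or (linear speed of boring_holder above 0.6 m/s and contact force between the fingers and boring_holder below 0.05 N)).
It fails at once if the parting tool holder is lifted off or shifted by more than 15 mm (distance of parting_holder from where it was at the start of the episode above 0.015 m).
It also fails if it takes over 122 s, if anything falls off the work surface, if the arm or the gripper's body presses on something with over 40 N, if the wrist force passes 120 N, or if a joint passes its speed limit or range.

ROBOT

A 6-joint arm with a two-finger parallel gripper is mounted at the origin on the work surface. World frame = base frame: x ahead of the robot, y to its left, z up, the work surface at z = 0. Lengths are in m, angles in rad, forces in N, time in s.
With the tool pointing down it reaches from about 0.3 to 0.775 m from the base axis. Payload 14.6 kg.
Tool frame: the origin (TCP) lies on the centre line of the jaws, within the pads' length; the fingertips stand 25 mm ahead of it and the grasp point (between the pads) lies 6 mm ahead of it (ctrl.tip_reach is the distance from the TCP to the fingertips, in m); z points along the fingers, y is the line along which they close (so a half turn about z gives the same grasp; the last joint's range is limited). The gripper opens to 94 mm and grips with 3 to 60 N. Pads are 16 mm wide; open, the fingers measure 119 mm over their backs; the gripper's body (75 mm by 177 mm) begins 78 mm behind the grasp point.
Start: joints at [-1.195, 0.3, 1.521, -0, 1.321, -0.067], TCP at [0.236, -0.497, 0.208] pointing down, gripper open.
Joint ranges: [-3.03, 3.03], [-0.79, 2.21], [0.23, 2.52], [-1.04, 4.18], [0, 3.07], [-2.55, 2.55]. Speed limits (rad/s): [2.22, 2.22, 2.57, 3.14, 3.14, 3.14].

INTERFACE

Orientations are given as [roll, pitch, yaw] about the fixed x, y, z axes, in that order (R = Rz(yaw) Ry(pitch) Rx(roll)).
In Python, from station import ctrl gives the robot as it stands. The module is installed in compiled form; this text tells all that it offers.
- The arm moves only by the tool apply_moves, never from a script. Its argument "deltas" is a list of rows, each a list of 7 numbers: the closure in counts, from 0 (fully open) to 255 (shut), then the shift along the world's x, y, z in cm, then the turn, a rotation vector about the world's x, y, z in rad. In form: [[jaw, tx, ty, tz, ax, ay, az], ...]. A call has 1 to 10 rows; each row shifts and turns the commanded pose from where the row before left it; what a row does not reach is not made up. A row lasts 1/10 s, in which the tool goes at most 50 mm and 8.59 degrees, less where a joint would pass 70% of its speed; a pose out of reach is approached as far as the arm can. A call with a gripper value outside its range is refused whole. The fingers move at their own pace and stop on an object; "grip_force" is the grip in N (left out, the last holds). Time passes only in rows, so rows that do not move let the fingers close. It gives the time, the measured TCP pose, the force, the opening and the grip force at its end, in the units of the state.
- ctrl.get_obs(): the state, without advancing time (a new reading comes with each control period).
- ctrl.camera(name): name is "scene" or "side" or "wrist"; returns a dict with "img" (420x560x3 uint8, red, green, blue), "K" (3x3 intrinsics, pixels), "pose" (4x4, takes a point from camera to world coordinates); the wrist camera has in their place "hand_eye" (4x4, takes a point from camera to tool coordinates, whose origin is the TCP and whose axes are the flange's). Camera axes: x right, y up, looking along -z (the intrinsics and any distortion apply to the point x, -y, -z); pixel columns grow to the right and rows downward; lengths in m; the calibration is good to about 2 mm. A picture is of the moment at which its call begins: read the wrist's pose just before it. There is no depth.
- ctrl.hand_in(): hands the job in; it is judged then, once.
The state is a dict: "time_s": time; "qpos": joint angles; "joint_vel": joint speeds; "tau": joint torques, N m; "ee_pos": TCP position; "eef_rot": TCP orientation; "force": force on the tool from outside, world axes, zero at the start; "moment": the same for the moment, N m; "grip_width": finger opening in m; "grip_force": force on a finger pad.
Only numpy, scipy, OpenCV 4.12 (cv2) and the standard library are available. Lean on these libraries where they do the work, as an engineer would, in place of code of your own. Each camera call takes 0.05 s, during which the arm holds its last target. There are 200 camera calls.

## Working session

There is one attempt and no reset: what is moved stays moved. The work goes in short steps, Python scripts to look and compute and a tool call to move; the robot and the scene stay as the last step left them, time stands still between calls to the robot, and variables do not carry over. Pictures are saved under pics/ and viewed, at most 17 in all, crops included, and the job is handed in when it is done.

Besides the shell and the picture viewer there is one more tool, called after "Request:" as name(argument=value, ...), one argument or row to a line, values as JSON. apply_moves: Moves the arm, as the interface text tells. Its arguments: {"type":"object","properties":{"deltas":{"type":"array"},"grip_force":{"type":"number"}},"required":["deltas"]}

```bash
mkdir -p pics; cat > h.py <<'E'
import numpy as np, cv2
from station import ctrl
from scipy.spatial.transform import Rotation as R
def tool():
    o=ctrl.get_obs(); T=np.eye(4); T[:3,:3]=R.from_euler('xyz',o['eef_rot']).as_matrix(); T[:3,3]=o['ee_pos']; return T
def shot(name,fn):
    T=tool(); c=ctrl.camera(name)
    P=T@np.array(c['hand_eye']) if name=='wrist' else np.array(c['pose'])
    cv2.imwrite(fn+'.png',c['img'][:,:,::-1]); np.savez(fn+'.npz',K=c['K'],P=P,keys=list(c.keys()),dist=np.array(c.get('dist',c.get('distortion',[0,0,0,0,0]))))
    return c
def ray(fn,pts,z):
    d=np.load(fn+'.npz'); K,P=d['K'],d['P']
    uv=cv2.undistortPoints(np.array(pts,float).reshape(-1,1,2),K,d['dist']).reshape(-1,2)
    D=np.c_[uv[:,0],-uv[:,1],-np.ones(len(uv))]@P[:3,:3].T
    return P[:3,3]+D*((z-P[2,3])/D[:,2])[:,None]
E
python3 - <<'E'
from h import *
for n in ['scene','side','wrist']:
    c=shot(n,'pics/'+n+'0'); print(n,[k for k in c]); print(np.round(np.load('pics/'+n+'0.npz')['P'],3), c['K'])
    print({k:c[k] for k in c if k not in('img','K','pose','hand_eye')})
print(ctrl.get_obs())
E
```

```text
scene ['img', 'K', 'pose']
[[ 0.419 -0.506  0.754  1.379]
 [ 0.908  0.244 -0.341 -0.326]
 [-0.011  0.827  0.562  0.696]
 [ 0.     0.     0.     1.   ]] [[395.39749913   0.         282.784347  ]
 [  0.         395.39749913 203.8891264 ]
 [  0.           0.           1.        ]]
{}
side ['img', 'K', 'pose']
[[-0.775  0.367 -0.515 -0.048]
 [-0.632 -0.476  0.612  0.811]
 [-0.021  0.799  0.601  0.751]
 [ 0.     0.     0.     1.   ]] [[444.66821644   0.         271.40740161]
 [  0.         444.66821644 212.44191471]
 [  0.           0.           1.        ]]
{}
wrist ['img', 'K', 'hand_eye']
[[ 0.428  0.868  0.253  0.309]
 [-0.904  0.411  0.118 -0.461]
 [-0.002 -0.279  0.96   0.386]
 [ 0.     0.     0.     1.   ]] [[320.2821807    0.         277.21026455]
 [  0.         320.2821807  208.73554217]
 [  0.           0.           1.        ]]
{}
{'time_s': 0.15, 'qpos': array([-1.19464791e+00,  3.00363539e-01,  1.52144183e+00, -1.11630253e-05,
        1.32070112e+00, -6.65990141e-02]), 'joint_vel': array([-0.00114311, -0.00162942, -0.00036988, -0.00026268,  0.00011958,
       -0.00045914]), 'tau': array([ 1.32846279e-03, -5.31962335e+01, -3.52825534e+01,  7.07196398e-02,
        2.35895900e-02, -9.49083619e-05]), 'ee_pos': array([ 0.23555434, -0.49678315,  0.20800424]), 'eef_rot': array([-3.14068012e+00, -5.00263235e-05,  4.42750180e-01]), 'force': array([-1.14850965,  0.5372894 ,  0.40222215]), 'moment': array([ 0.00839919, -0.00787373,  0.00497083]), 'grip_force': 0.0, 'grip_width': 0.09384903830047749}
```

View pics/scene0.png

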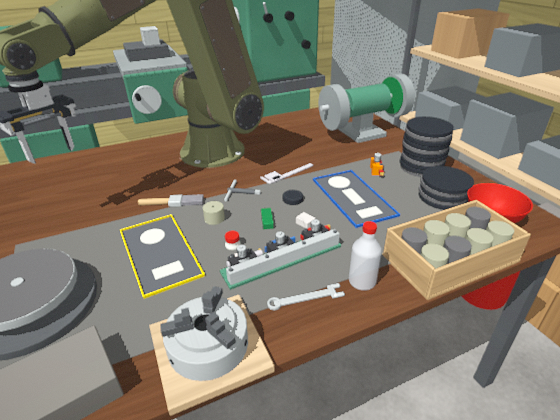

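View pics/side0.png

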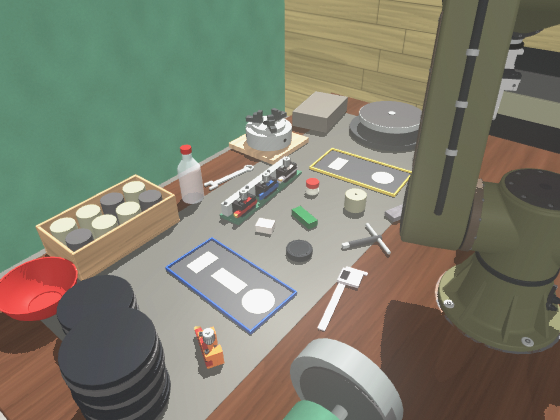

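Overview seen. Blue tray at scene (355,197), yellow at (160,253), jar (213,212), disc (292,197), stone (267,217). The rack is at (280,255), with the red, blue and white marks in the side view at (243,205), (266,187) and (288,170). Measuring next.

```bash
python3 - <<'E'
from h import *
for n,boxes in [('scene',{'blue':(310,165,400,232),'yellow':(120,215,205,292)}),('side',{'blue':(165,238,296,325),'yellow':(308,150,412,190)})]:
    im=cv2.imread(f'pics/{n}0.png').astype(int); b,g,r=im[...,0],im[...,1],im[...,2]
    for k,(x0,y0,x1,y1) in boxes.items():
        m=((im.min(2)>150)&(im.max(2)-im.min(2)<40)).astype(np.uint8); mm=np.zeros_like(m); mm[y0:y1,x0:x1]=m[y0:y1,x0:x1]
        N,l,s,c=cv2.connectedComponentsWithStats(mm)
        for i in range(1,N):
            if s[i,4]>60: print(n,k,c[i].round(1),s[i,4],ray(f'pics/{n}0',[c[i]],.004)[0].round(4))
    masks={'stone':((g>r+25)&(g>b+10),(255,205,280,232) if n=='scene' else (288,203,320,232),.015),
     'disc':(im.max(2)<62,(280,188,305,206) if n=='scene' else (282,236,318,264),.013),
     'jar':((g>110)&(r>90)&(g>b+8),(200,200,227,226) if n=='scene' else (340,186,370,215),.0225)}
    for k,(m,(x0,y0,x1,y1),z) in masks.items():
        mm=np.zeros(m.shape,np.uint8); mm[y0:y1,x0:x1]=m[y0:y1,x0:x1]
        N,l,s,c=cv2.connectedComponentsWithStats(mm); i=1+s[1:,4].argmax()
        print(n,k,c[i].round(1),s[i],ray(f'pics/{n}0',[c[i]],z)[0].round(4))
print('rack marks', ray('pics/side0',[(243,205),(266,187),(288,170)],.055).round(3))
im=cv2.imread('pics/side0.png')[140:310,160:400]; cv2.imwrite('pics/c1.png',cv2.resize(im,None,fx=3.3,fy=3.3,interpolation=2))
E
```

```text
scene blue [338.7 181.6] 220 [0.4108 0.3206 0.004 ]
scene blue [353. 196.] 216 [0.5074 0.315  0.004 ]
scene blue [368.7 211.7] 214 [0.6012 0.3096 0.004 ]
scene blue [313.9 221.9] 89 [0.5746 0.1364 0.004 ]
scene yellow [151.9 235.9] 313 [ 0.4363 -0.3032  0.004 ]
scene yellow [166.9 269.6] 352 [ 0.5913 -0.2919  0.004 ]
scene stone [266.9 218.1] [261 207  13  22 237] [0.512  0.0145 0.015 ]
scene disc [297.5 201.4] [291 197  12   8  36] [0.4699 0.1351 0.013 ]
scene jar [213.  212.3] [202 201  23  25 458] [ 0.4264 -0.1214  0.0225]
side blue [179.5 247.1] 651 [0.6851 0.308  0.004 ]
side blue [265.6 255.4] 1950 [0.4918 0.1967 0.004 ]
side blue [233.4 283.8] 4776 [0.4885 0.317  0.004 ]
side blue [187.9 306.6] 1888 [0.5204 0.4288 0.004 ]
side blue [284.6 315. ] 467 [0.3394 0.3162 0.004 ]
side yellow [327.  175.4] 697 [ 0.5764 -0.2052  0.004 ]
side yellow [361.9 170.8] 1818 [ 0.504  -0.2949  0.004 ]
side yellow [386.9 157.5] 655 [ 0.481 -0.418  0.004]
side stone [304.3 216.7] [292 206  26  23 317] [0.5001 0.0221 0.015 ]Traceback (most recent call last):
  File "<stdin>", line 14, in <module>
ValueError: attempt to get argmax of an empty sequence
```

Request:
apply_moves(
  deltas=[
    [0, 2.3, 4.0, 0.4, 0, 0, -0.04],
    [0, 2.4, 4.1, 0.4, 0, 0, -0.04],
    [0, 2.4, 4.1, 0.4, 0, 0, -0.04],
    [0, 2.4, 4.1, 0.4, 0, 0, -0.04],
    [0, 2.4, 4.1, 0.4, 0, 0, -0.04],
    [0, 2.4, 4.1, 0.4, 0, 0, -0.04],
    [0, 2.4, 4.1, 0.4, 0, 0, -0.04],
    [0, 2.4, 4.1, 0.4, 0, 0, -0.04],
    [0, 2.4, 4.1, 0.4, 0, 0, -0.04],
    [0, 2.4, 4.1, 0.4, 0, 0, -0.04],
  ],
)

```text
time_s: 1.15
ee_pos: [0.4752, -0.086, 0.2486]
eef_rot: [3.142, -0.0, 0.041]
force: [0.5, -1.1, 0.2]
grip_width: 0.0938
grip_force: 0.0
```

Request:
apply_moves(
  deltas=[
    [0, 2.3, 4.0, 0, 0, 0, -0.04],
    [0, 2.3, 4.0, 0, 0, 0, 0],
    [0, 0, 0, 0, 0, 0, 0],
    [0, 0, 0, 0, 0, 0, 0],
  ],
)

```text
time_s: 1.55
ee_pos: [0.5206, -0.0073, 0.2479]
eef_rot: [3.142, 0.001, 0.005]
force: [-0.1, -0.4, 0.1]
grip_width: 0.094
grip_force: 0.0
```

```bash
python3 - <<'E'
from h import *
shot('wrist','pics/w1'); print(tool().round(4)); print(np.load('pics/w1.npz')['P'].round(3))
E
```

```text
[[ 1.000e+00  3.200e-03 -7.000e-04  5.204e-01]
 [ 3.200e-03 -1.000e+00 -1.000e-04 -8.200e-03]
 [-7.000e-04  1.000e-04 -1.000e+00  2.481e-01]
 [ 0.000e+00  0.000e+00  0.000e+00  1.000e+00]]
[[ 0.004  0.96   0.28   0.602]
 [-1.     0.004  0.001 -0.006]
 [-0.    -0.28   0.96   0.426]
 [ 0.     0.     0.     1.   ]]
```

View pics/w1.png

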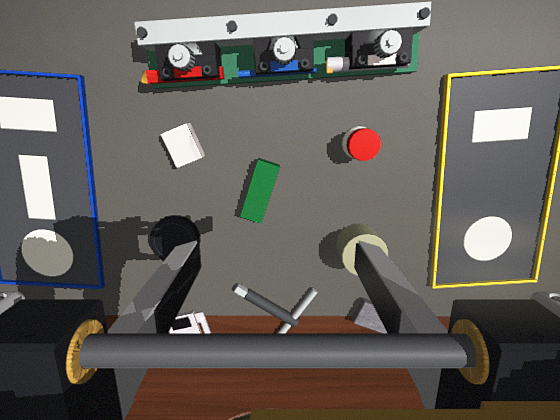

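The wrist view shows the facing nut (180,55), parting nut (285,47), boring nut (389,42), stone (258,190), disc (174,236, partly behind a finger), jar (363,250), and both trays' white shapes. Bearing marks: the rail lies towards +x and the tools jut to +y.

```bash
python3 - <<'E'
from h import *
f='pics/w1'; im=cv2.imread(f+'.png').astype(int); b,g,r=im[...,0],im[...,1],im[...,2]
def comp(m,box):
    x0,y0,x1,y1=box; mm=np.zeros(m.shape,np.uint8); mm[y0:y1,x0:x1]=m[y0:y1,x0:x1]
    N,l,s,c=cv2.connectedComponentsWithStats(mm); i=1+s[1:,4].argmax(); 
    ct=max(cv2.findContours((l==i).astype(np.uint8),0,2)[0],key=cv2.contourArea)
    return s[i],c[i],ct[:,0,:]
br=im.min(2)>130
for k,box in dict(facing=(165,38,196,72),parting=(270,33,300,62),boring=(376,28,404,57)).items():
    s,c,ct=comp(br,box); print(k,s,ray(f,[c],.076)[0].round(4))
s,c,ct=comp((g>r+30)&(g>b+15)&(im.sum(2)>0),(230,150,290,230)); p=ray(f,ct,.02)[:,:2]
rc=cv2.minAreaRect((p*1000).astype(np.float32)); print('stone',rc, np.round(cv2.boxPoints(rc)).tolist())
for k,box,z,m in [('jar',(335,225,392,275),.045,(g>130)&(b<g-5))]:
    s,c,ct=comp(m,box); print(k,s,c)
    p=ray(f,ct,z)[:,:2]*1000; print(cv2.minEnclosingCircle(p.astype(np.float32)))
for k,box,z in [('br',(0,90,60,135),.004),('bb',(15,150,60,222),.004),('yc',(460,212,515,265),.004),('yr',(468,103,535,145),.004)]:
    s,c,ct=comp(im.min(2)>150,box); p=(ray(f,ct,z)[:,:2]*1000).astype(np.float32); print(k,s,cv2.minAreaRect(p),ray(f,[c],z)[0].round(4))
crop=im[190:300,100:260].astype(np.uint8); cv2.imwrite('pics/c2.png',cv2.resize(np.clip(crop*2.5,0,255).astype(np.uint8),None,fx=4,fy=4))
# rail edges
print('rail bolts',ray(f,[(141,34),(232,27),(331,20),(424,13)],.05).round(4))
f='pics/side0';print('side disc',ray(f,[(299.5,247)],.018).round(4),'side jar',ray(f,[(356,194)],.045).round(4))
E
```

```text
facing [168  44  24  24 380] [0.6593 0.0926 0.076 ]
parting [274  37  24  24 404] [ 0.6662 -0.013   0.076 ]
boring [380  30  22  27 401] [ 0.6721 -0.1177  0.076 ]
stone ((507.0283203125, 17.42254638671875), (29.960391998291016, 82.28755950927734), 71.93417358398438) [[463.0, 16.0], [541.0, -10.0], [551.0, 19.0], [473.0, 44.0]]
jar [342 234  47  41 652] [360.2101227 249.2101227]
((428.6598815917969, -119.84973907470703), 29.88163185119629)
br [   0   97   57   35 1741] ((602.6365966796875, 311.50299072265625), (71.20225524902344, 39.01847457885742), 86.692138671875) [0.6026 0.3103 0.004 ]
bb [  18  155   38   65 1763] ((507.1796569824219, 317.2092590332031), (37.2939567565918, 87.44292449951172), 86.66999053955078) [0.5089 0.3171 0.004 ]
yc [ 464  216   48   45 1666] ((436.17559814453125, -302.72735595703125), (66.94670867919922, 65.45042419433594), 11.763228416442871) [ 0.437  -0.3028  0.004 ]
yr [ 472  107   60   36 1789] ((591.685791015625, -291.06182861328125), (39.23872375488281, 71.62155151367188), 4.180365085601807) [ 0.5921 -0.2912  0.004 ]
rail bolts [[ 0.6838  0.1382  0.05  ]
 [ 0.6907  0.042   0.05  ]
 [ 0.6976 -0.0616  0.05  ]
 [ 0.7045 -0.1577  0.05  ]]
side disc [[0.4349 0.1329 0.018 ]] side jar [[ 0.4249 -0.1174  0.045 ]]
```

View pics/c2.png

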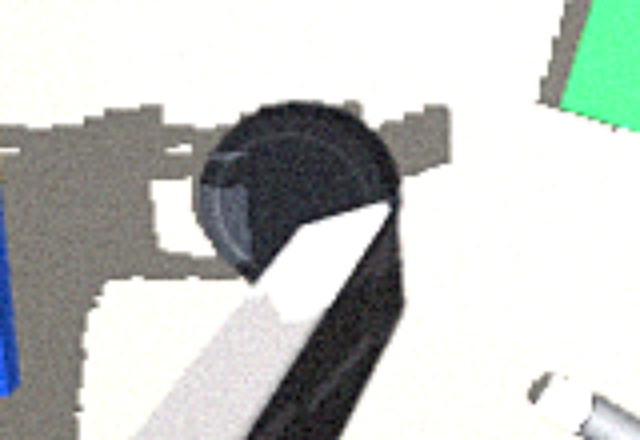

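Request:
apply_moves(
  deltas=[
    [80, -0.4, 0.9, -4.5, 0, 0, -0.1],
    [80, -0.4, 0.8, -4.5, 0, 0, -0.1],
    [80, -0.5, 0.8, -4.0, 0, 0, -0.12],
    [80, 0, 0, -2, 0, 0, 0],
    [80, 0, 0, 0, 0, 0, 0],
    [80, 0, 0, 0, 0, 0, 0],
  ],
)

```text
time_s: 2.2
ee_pos: [0.5079, 0.0161, 0.0995]
eef_rot: [-3.141, -0.001, -0.318]
force: [-0.1, 0.1, 0.6]
grip_width: 0.0646
grip_force: 0.0
```

```bash
python3 - <<'E'
from h import *
shot('wrist','pics/w2'); print(tool().round(4))
c=shot('side','pics/s2'); shot('scene','pics/sc2')
f='pics/w1'; print('disc',ray(f,[(174,240)],.018)); print('wblock',ray(f,[(160,130),(204,155),(190,167)],.02).round(3),'bottle',ray('pics/side0',[(190,198)],0).round(3), ray('pics/scene0',[(364,283)],0).round(3))
E
```

```text
[[ 9.499e-01 -3.126e-01  2.100e-03  5.083e-01]
 [-3.126e-01 -9.499e-01 -1.000e-04  1.620e-02]
 [ 2.100e-03 -6.000e-04 -1.000e+00  1.000e-01]
 [ 0.000e+00  0.000e+00  0.000e+00  1.000e+00]]
disc [[0.43795659 0.13457987 0.018     ]]
wblock [[0.584 0.139 0.02 ]
 [0.554 0.086 0.02 ]
 [0.538 0.105 0.02 ]] bottle [[ 0.832  0.139 -0.   ]] [[0.839 0.13  0.   ]]
```

View pics/w2.png

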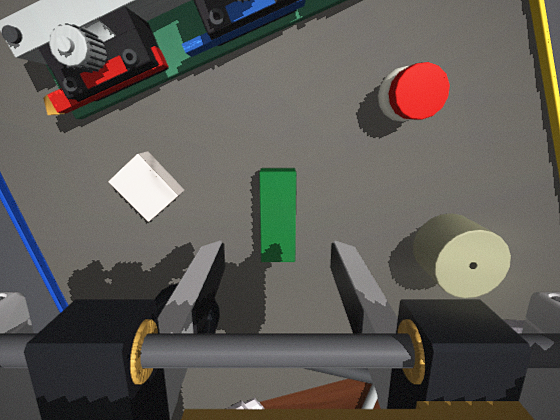

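The stone at (278,215) is centred and parallel between the fingers. Descending to grip.

Request:
apply_moves(
  deltas=[
    [80, 0, 0, -4, 0, 0, 0],
    [80, 0, 0, -2.5, 0, 0, 0],
    [80, 0, 0, -0.5, 0, 0, 0],
    [255, 0, 0, 0, 0, 0, 0],
    [255, 0, 0, 0, 0, 0, 0],
    [255, 0, 0, 0, 0, 0, 0],
    [255, 0, 0, 0, 0, 0, 0],
    [255, 0, 0, 0, 0, 0, 0],
  ],
  grip_force=20,
)

```text
time_s: 3.15
ee_pos: [0.5079, 0.017, 0.029]
eef_rot: [-3.141, -0.001, -0.317]
force: [0.7, -0.0, -0.2]
grip_width: 0.0283
grip_force: 0.0
```

Request:
apply_moves(
  deltas=[
    [255, 0, 0, 0, 0, 0, 0],
    [255, 0, 0, 0, 0, 0, 0],
    [255, 0, 0, 0, 0, 0, 0],
  ],
)

```text
time_s: 3.45
ee_pos: [0.5076, 0.0171, 0.0284]
eef_rot: [-3.142, 0.0, -0.317]
force: [0.5, -0.2, -0.5]
grip_width: 0.0041
grip_force: 0.0
```

```bash
python3 - <<'E'
from h import *
shot('wrist','pics/w3'); c=shot('side','pics/s3')
a=cv2.imread('pics/w3.png')[120:340]; b=cv2.resize(cv2.imread('pics/s3.png')[130:280,190:390],(560,420)); cv2.imwrite('pics/c3.png',np.vstack([cv2.resize(a,None,fx=.8,fy=.8),cv2.resize(b,None,fx=.8,fy=.8)]))
print(ctrl.get_obs())
E
```

```text
{'time_s': 3.55, 'qpos': array([-3.85500119e-02,  4.39283853e-01,  1.79876390e+00, -5.10772852e-06,
        9.03579245e-01,  1.84942739e+00]), 'joint_vel': array([-0.00110712, -0.0012159 ,  0.00163181,  0.00249427,  0.00060107,
        0.00021265]), 'tau': array([ 1.48610194e-03, -5.30393243e+01, -2.72851056e+01, -3.09461459e-03,
       -7.45562743e-02,  2.03372365e-04]), 'ee_pos': array([0.50764614, 0.01704667, 0.02843587]), 'eef_rot': array([ 3.14157935e+00,  3.19132568e-05, -3.17177918e-01]), 'force': array([-0.48560992,  0.89003789, -0.23740618]), 'moment': array([ 0.03272488,  0.00757063, -0.03208592]), 'grip_force': 0.0, 'grip_width': 0.0004781400747592848}
```

View pics/c3.png

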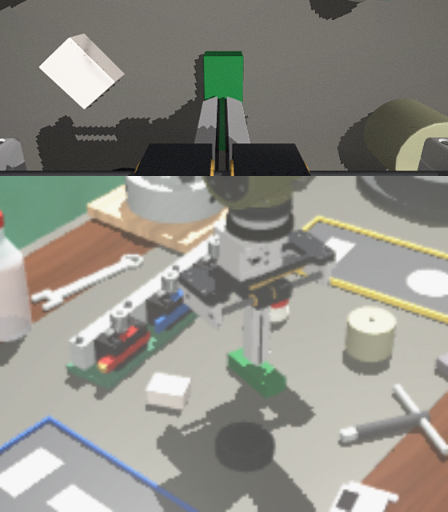

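```bash
python3 - <<'E'
from h import *
print(ctrl.tip_reach)
def proj(fn,X):
    d=np.load(fn+'.npz'); q=np.linalg.inv(d['P'])@np.append(X,1); p=d['K']@np.array([q[0],-q[1],-q[2]]); return (p[:2]/p[2]).round(1)
shot('scene','pics/sc3')
for z in (.003,.02,.028,.05): print(z,proj('pics/s3',[.5076,.017,z]),proj('pics/sc3',[.5076,.017,z]))
a=cv2.resize(cv2.imread('pics/sc3.png')[180:240,230:310],(640,480),interpolation=0); b=cv2.resize(cv2.imread('pics/s3.png')[170:245,260:340],(640,600),interpolation=0); cv2.imwrite('pics/c4.png',cv2.resize(np.vstack([a[:,:],b]),(355,600)))
E
```

```text
0.025
0.003 [303.1 218.3] [267.2 220.3]
0.02 [303.2 213.3] [267.  215.7]
0.028 [303.3 211. ] [266.9 213.4]
0.05 [303.5 204.4] [266.7 207.2]
```

View pics/c4.png

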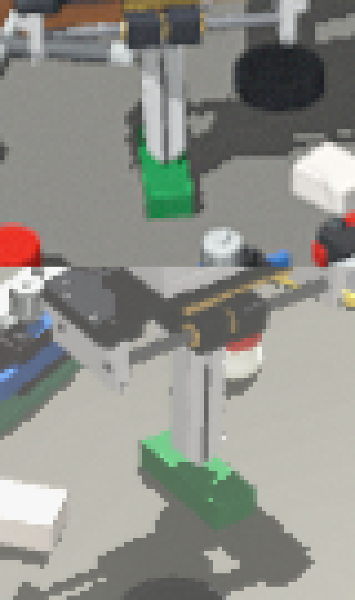

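The fingers closed above the stone: the visible tips sit about at stone-top height, shorter than the stated 25 mm. I'll open and lower in small steps, watching the force.

Request:
apply_moves(
  deltas=[
    [80, 0, 0, 0, 0, 0, 0],
    [80, 0, 0, 0, 0, 0, 0],
    [80, 0, 0, 0, 0, 0, 0],
    [80, 0, 0, 0, 0, 0, 0],
    [80, 0, 0, 0, 0, 0, 0],
    [80, 0, 0, 0, 0, 0, 0],
  ],
)

```text
time_s: 4.2
ee_pos: [0.5077, 0.017, 0.0285]
eef_rot: [-3.142, -0.0, -0.317]
force: [-0.1, 0.4, 0.4]
grip_width: 0.0451
grip_force: 0.0
```

Request:
apply_moves(
  deltas=[
    [80, 0, 0, -0.2, 0, 0, 0],
    [80, 0, 0, -0.2, 0, 0, 0],
    [80, 0, 0, 0, 0, 0, 0],
  ],
)

```text
time_s: 4.5
ee_pos: [0.5075, 0.0171, 0.0241]
eef_rot: [3.141, 0.001, -0.317]
force: [-0.6, 0.3, -0.3]
grip_width: 0.0641
grip_force: 0.0
```

```bash
python3 - <<'E'
from h import *
shot('wrist','pics/w4'); print(ctrl.get_obs()['ee_pos'],ctrl.get_obs()['grip_width'], ctrl.get_obs()['force'])
shot('side','pics/s4')
a=cv2.imread('pics/w4.png')[130:330,130:430]; b=cv2.imread('pics/s4.png')[160:250,260:350]
cv2.imwrite('pics/c5.png',np.hstack([cv2.resize(a,(600,400)),cv2.resize(b,(200,400))]))
E
```

```text
[0.50752346 0.01705506 0.02423345] 0.06438413008768779 [-0.2337399  -0.32434588  0.79818469]
```

View pics/c5.png

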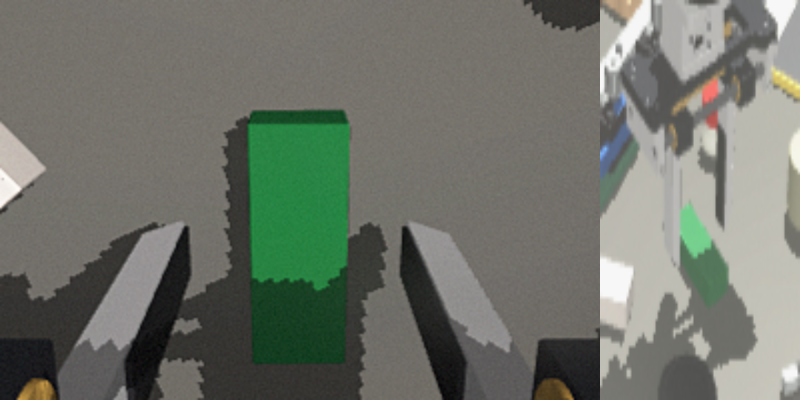

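Request:
apply_moves(
  deltas=[
    [80, 0, 0, -0.3, 0, 0, 0],
    [80, 0, 0, -0.1, 0, 0, 0],
    [80, 0, 0, 0, 0, 0, 0],
  ],
)

```text
time_s: 4.9
ee_pos: [0.5075, 0.0171, 0.0202]
eef_rot: [3.142, 0.0, -0.317]
force: [0.0, 0.7, 0.4]
grip_width: 0.0646
grip_force: 0.0
```

Request:
apply_moves(
  deltas=[
    [80, 0, 0, -0.3, 0, 0, 0],
    [80, 0, 0, -0.1, 0, 0, 0],
    [80, 0, 0, 0, 0, 0, 0],
  ],
)

```text
time_s: 5.2
ee_pos: [0.5075, 0.0171, 0.0162]
eef_rot: [3.142, 0.0, -0.317]
force: [0.3, -0.6, -0.8]
grip_width: 0.0648
grip_force: 0.0
```

Request:
apply_moves(
  deltas=[
    [80, 0, 0, -0.2, 0, 0, 0],
    [80, 0, 0, -0.1, 0, 0, 0],
    [80, 0, 0, 0, 0, 0, 0],
  ],
)

```text
time_s: 5.5
ee_pos: [0.5076, 0.0171, 0.0133]
eef_rot: [3.142, 0.0, -0.317]
force: [0.6, -0.6, -0.3]
grip_width: 0.0646
grip_force: 0.0
```

```bash
python3 - <<'E'
from h import *
shot('wrist','pics/w5'); print(ctrl.get_obs()['ee_pos'], ctrl.get_obs()['force'])
shot('side','pics/s5')
a=cv2.imread('pics/w5.png')[130:330,130:430]; b=cv2.imread('pics/s5.png')[160:250,260:350]
cv2.imwrite('pics/c6.png',np.hstack([cv2.resize(a,(600,400)),cv2.resize(b,(200,400))]))
E
```

```text
[0.50763013 0.01705531 0.01339169] [ 0.04893699 -0.04886074 -0.1936974 ]
```

View pics/c6.png

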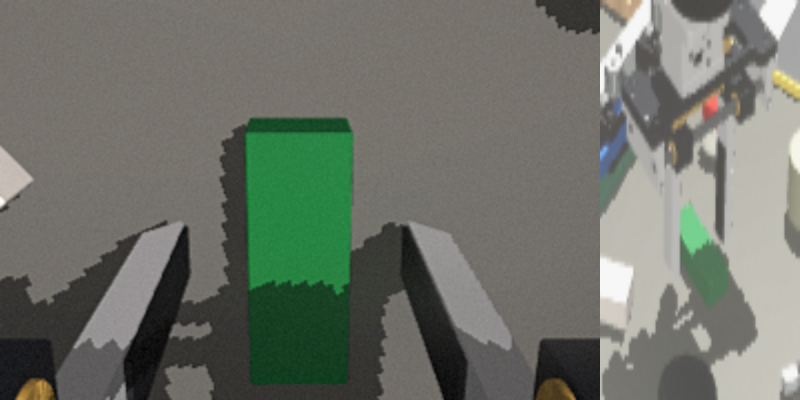

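Force stays zero at TCP 13 mm and the shadows nearly meet the tips, so the tips are a few mm above the bench. Closing.

Request:
apply_moves(
  deltas=[
    [255, 0, 0, 0, 0, 0, 0],
    [255, 0, 0, 0, 0, 0, 0],
    [255, 0, 0, 0, 0, 0, 0],
    [255, 0, 0, 0, 0, 0, 0],
    [255, 0, 0, 0, 0, 0, 0],
    [255, 0, 0, 0, 0, 0, 0],
    [255, 0, 0, 0, 0, 0, 0],
  ],
  grip_force=20,
)

```text
time_s: 6.3
ee_pos: [0.5076, 0.017, 0.0135]
eef_rot: [3.142, 0.0, -0.317]
force: [-0.3, -0.4, 0.1]
grip_width: 0.03
grip_force: 20.0
```

Request:
apply_moves(
  deltas=[
    [255, 0, 0, 0.3, 0, 0, 0],
    [255, 0, 0, 0.5, 0, 0, 0],
    [255, 0, 0, 0, 0, 0, 0],
  ],
)

```text
time_s: 6.6
ee_pos: [0.508, 0.0171, 0.0222]
eef_rot: [-3.141, -0.001, -0.317]
force: [0.1, 0.1, -1.3]
grip_width: 0.0299
grip_force: 20.0
```

Request:
apply_moves(
  deltas=[
    [255, 0, 0, 4, 0, 0, 0],
    [255, 0, 3, 3, 0, 0, 0.1],
    [255, 0, 4.5, 0, 0, 0, 0.1],
    [255, 0, 4.5, 0, 0, 0, 0.06],
    [255, 0, 4.5, 0, 0, 0, 0],
    [255, 0, 4.5, 0, 0, 0, 0],
    [255, 0, 4.5, 0, 0, 0, 0],
    [255, 0, 4.4, 0, 0, 0, 0],
    [255, 0, 0, 0, 0, 0, 0],
    [255, 0, 0, 0, 0, 0, 0],
  ],
)

```text
time_s: 7.6
ee_pos: [0.5072, 0.3165, 0.0911]
eef_rot: [3.141, 0.0, -0.056]
force: [-0.0, -0.2, -0.5]
grip_width: 0.0297
grip_force: 20.0
```

```bash
cat > tray.py <<'E'
from h import *
import sys
# print white components on z=.004 seen by the wrist
def white(fn,z=.004,thr=150,mina=400):
    im=cv2.imread(fn+'.png').astype(int); m=((im.min(2)>thr)&(im.max(2)-im.min(2)<35)).astype(np.uint8)
    N,l,s,c=cv2.connectedComponentsWithStats(m)
    for i in range(1,N):
        if s[i,4]>mina:
            ct=max(cv2.findContours((l==i).astype(np.uint8),0,2)[0],key=cv2.contourArea)[:,0,:]
            r=cv2.minAreaRect((ray(fn,ct,z)[:,:2]*1000).astype(np.float32)); print(s[i].tolist(),np.round(r[0],1),np.round(r[1],1),round(r[2],1))
if __name__=='__main__':
    shot('wrist',sys.argv[1]); print(tool()[:3,3].round(4), ctrl.get_obs()['eef_rot'].round(3)); white(sys.argv[1])
E
python3 tray.py pics/w6
```

```text
[0.5074 0.3156 0.0911] [ 3.141e+00  1.000e-03 -5.700e-02]
[234, 70, 94, 53, 4838] [602.5 309.7] [71.4 38.4] 86.8
[517, 95, 43, 74, 2249] [562.8  99. ] [48.5 33.6] 21.8
[258, 163, 45, 26, 1127] [540.  313.4] [37.1 21.2] 86.8
[245, 283, 67, 51, 1108] [408.4 324.8] [54.2 62.4] 6.2
[0, 294, 29, 39, 503] [423.5 578.3] [25.6 46. ] 26.9
[443, 382, 58, 38, 1171] [283.5 125.5] [51.2 55.8] 14.1
```

Request:
apply_moves(
  deltas=[
    [255, 0, 0, -4, 0, 0, 0],
    [255, 0, 0, -2.2, 0, 0, 0],
    [255, 0, 0, -0.6, 0, 0, 0],
    [255, 0, 0, -0.3, 0, 0, 0],
    [255, 0, 0, 0, 0, 0, 0],
  ],
)

```text
time_s: 8.15
ee_pos: [0.5083, 0.3158, 0.0214]
eef_rot: [-3.141, -0.001, -0.058]
force: [-1.0, -0.1, -1.1]
grip_width: 0.0298
grip_force: 20.0
```

Request:
apply_moves(
  deltas=[
    [255, 0, 0, -0.2, 0, 0, 0],
    [255, 0, 0, 0, 0, 0, 0],
    [255, 0, 0, 0, 0, 0, 0],
  ],
)

```text
time_s: 8.45
ee_pos: [0.5079, 0.3162, 0.019]
eef_rot: [-3.141, -0.001, -0.057]
force: [-1.0, -0.2, -2.0]
grip_width: 0.0299
grip_force: 20.0
```

Request:
apply_moves(
  deltas=[
    [255, 0, 0, -0.15, 0, 0, 0],
    [255, 0, 0, 0, 0, 0, 0],
    [80, 0, 0, 0, 0, 0, 0],
    [80, 0, 0, 0, 0, 0, 0],
    [80, 0, 0, 0, 0, 0, 0],
    [80, 0, 0, 0, 0, 0, 0],
    [80, 0, 0, 0, 0, 0, 0],
    [80, 0, 0, 0.5, 0, 0, 0],
    [80, 0, 0, 4, 0, 0, 0],
    [80, 0, 0, 4, 0, 0, 0],
  ],
)

```text
time_s: 9.45
ee_pos: [0.5072, 0.3158, 0.1027]
eef_rot: [3.141, 0.002, -0.057]
force: [-0.5, 1.0, 0.1]
grip_width: 0.0647
grip_force: 0.0
```

Request:
apply_moves(
  deltas=[
    [0, -3, -3.6, 1, 0, 0, 0],
    [0, -3, -3.6, 1, 0, 0, 0],
    [0, -3, -3.6, 1, 0, 0, 0.05],
    [0, -3, -3.6, 0, 0, 0, 0],
    [0, -1.7, -3.7, 0, 0, 0, 0],
    [0, 0, 0, 0, 0, 0, 0],
    [0, 0, 0, 0, 0, 0, 0],
  ],
)

```text
time_s: 10.15
ee_pos: [0.3711, 0.1349, 0.1327]
eef_rot: [-3.141, -0.002, -0.009]
force: [0.6, -0.0, 0.3]
grip_width: 0.0943
grip_force: 0.0
```

```bash
python3 - <<'E'
from h import *
fn='pics/w7'; shot('wrist',fn); print(tool()[:3,3].round(4), ctrl.get_obs()['eef_rot'].round(3))
im=cv2.imread(fn+'.png'); m=(im.max(2)<48).astype(np.uint8); m=cv2.morphologyEx(m,cv2.MORPH_OPEN,np.ones((3,3)))
N,l,s,c=cv2.connectedComponentsWithStats(m)
for i in range(1,N):
    if s[i,4]>300:
        ct=max(cv2.findContours((l==i).astype(np.uint8),0,2)[0],key=cv2.contourArea)[:,0,:]
        q,rad=cv2.minEnclosingCircle((ray(fn,ct,.018)[:,:2]*1000).astype(np.float32)); print(s[i].tolist(),np.round(q,1),round(rad,1))
E
```

```text
[0.3713 0.1354 0.1325] [-3.141e+00 -1.000e-03 -8.000e-03]
[154, 243, 48, 93, 1651] [280.2 240.1] 59.2
[355, 244, 20, 40, 351] [309.1  49.2] 23.7
[0, 278, 43, 14, 326] [287.4 399. ] 23.0
[366, 285, 35, 51, 991] [254.1  27. ] 34.8
[0, 287, 123, 133, 8891] [191.7 389.8] 108.6
[435, 300, 125, 109, 8558] [ 194.7 -110.2] 95.7
```

View pics/w7.png

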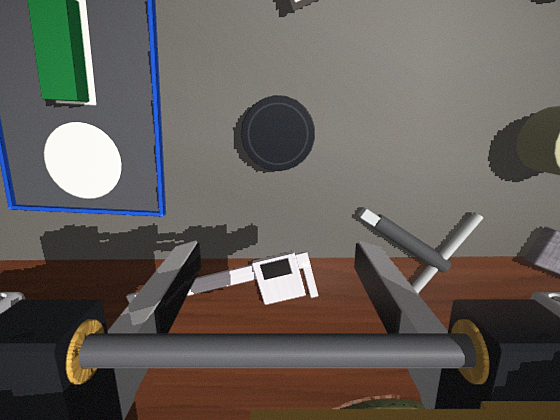

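The disc is clear at (279,132) with its ring, the stone lies on its bar, and the blue circle is at (83,160).

```bash
python3 - <<'E'
from tray import *
fn='pics/w7'; g=cv2.cvtColor(cv2.imread(fn+'.png'),6)
white(fn)
m=np.zeros_like(g); m[85:180,225:325]=(g[85:180,225:325]<58)
ct=max(cv2.findContours(m,0,2)[0],key=cv2.contourArea)[:,0,:]
q,r=cv2.minEnclosingCircle((ray(fn,ct,.018)[:,:2]*1000).astype(np.float32)); print(q,r); print(ray(fn,[(279,132),(242,132),(315,132)],.018).round(4))
E
```

```text
[77, 0, 19, 105, 751] [505.7 301.8] [10.5 84. ] 84.0
[44, 122, 78, 77, 4609] [412.6 322.3] [72.2 72.9] 40.7
[229, 252, 89, 53, 2189] [281.7 142.7] [56.2 88.1] 13.8
(435.40924072265625, 139.65306091308594) 36.58983612060547
[[0.4385 0.1339 0.018 ]
 [0.4388 0.1669 0.018 ]
 [0.4382 0.1019 0.018 ]]
```

Request:
apply_moves(
  deltas=[
    [0, 4, -0.1, 0, 0, 0, 0],
    [0, 2.7, 0, -3, 0, 0, 0],
    [0, 0, 0, -4.5, 0, 0, 0],
    [0, 0, 0, -3, 0, 0, 0],
    [0, 0, 0, -1.1, 0, 0, 0],
    [0, 0, 0, -0.4, 0, 0, 0],
    [0, 0, 0, 0, 0, 0, 0],
  ],
)

```text
time_s: 10.9
ee_pos: [0.4383, 0.1346, 0.0126]
eef_rot: [-3.141, -0.001, -0.007]
force: [-0.3, -0.1, 0.4]
grip_width: 0.0937
grip_force: 0.0
```

Request:
apply_moves(
  deltas=[
    [255, 0, 0, 0, 0, 0, 0],
    [255, 0, 0, 0, 0, 0, 0],
    [255, 0, 0, 0, 0, 0, 0],
    [255, 0, 0, 0, 0, 0, 0],
    [255, 0, 0, 0, 0, 0, 0],
    [255, 0, 0, 0, 0, 0, 0],
    [255, 0, 0, 0.4, 0, 0, 0],
    [255, 0, 0, 0, 0, 0, 0],
  ],
)

```text
time_s: 11.7
ee_pos: [0.4377, 0.1341, 0.0163]
eef_rot: [-3.142, -0.0, -0.007]
force: [0.3, -0.7, -2.5]
grip_width: 0.065
grip_force: 20.0
```

Request:
apply_moves(
  deltas=[
    [255, 0, 0, 4, 0, 0, 0],
    [255, -0.4, 3, 2, 0, 0, -0.05],
    [255, -0.6, 4.5, 0, 0, 0, 0],
    [255, -0.6, 4.5, 0, 0, 0, 0],
    [255, -0.6, 4.5, 0, 0, 0, 0],
    [255, -0.3, 2.2, 0, 0, 0, 0],
    [255, 0, 0, -3.4, 0, 0, 0],
    [255, 0, 0, -1.5, 0, 0, 0],
    [255, 0, 0, -0.5, 0, 0, 0],
    [255, 0, 0, 0, 0, 0, 0],
  ],
)

```text
time_s: 12.7
ee_pos: [0.4125, 0.3208, 0.0216]
eef_rot: [3.141, 0.001, -0.057]
force: [-0.2, -0.2, -2.5]
grip_width: 0.0652
grip_force: 20.0
```

Request:
apply_moves(
  deltas=[
    [255, 0, 0, 0, 0, 0, 0],
  ],
)

```text
time_s: 12.8
ee_pos: [0.4131, 0.3212, 0.0228]
eef_rot: [-3.141, -0.001, -0.057]
force: [0.1, -0.2, -2.8]
grip_width: 0.0654
grip_force: 20.0
```

Request:
apply_moves(
  deltas=[
    [255, 0, 0, -0.3, 0, 0, 0],
    [255, 0, 0, -0.15, 0, 0, 0],
    [255, 0, 0, 0, 0, 0, 0],
    [255, 0, 0, 0, 0, 0, 0],
  ],
)

```text
time_s: 13.2
ee_pos: [0.4127, 0.3211, 0.0176]
eef_rot: [-3.141, -0.0, -0.057]
force: [-0.4, -0.1, -1.3]
grip_width: 0.0652
grip_force: 20.0
```

Request:
apply_moves(
  deltas=[
    [255, 0, 0, -0.1, 0, 0, 0],
    [255, 0, 0, 0, 0, 0, 0],
    [0, 0, 0, 0, 0, 0, 0],
    [0, 0, 0, 0, 0, 0, 0],
    [0, 0, 0, 0, 0, 0, 0],
    [0, 0, 0, 0, 0, 0, 0],
    [0, 0, 0, 0, 0, 0, 0],
    [0, 0, 0, 0.5, 0, 0, 0],
    [0, 0, 0, 4, 0, 0, 0],
    [0, 0, 0, 4, 0, 0, 0],
  ],
)

```text
time_s: 14.2
ee_pos: [0.4122, 0.3207, 0.1023]
eef_rot: [3.14, 0.002, -0.057]
force: [0.1, 0.5, 0.1]
grip_width: 0.0942
grip_force: 0.0
```

Request:
apply_moves(
  deltas=[
    [0, -0.5, -4.4, 0.5, 0, 0, 0.01],
    [0, -0.5, -4.4, 0.5, 0, 0, 0.01],
    [0, -0.5, -4.4, 0.5, 0, 0, 0.01],
    [0, -0.5, -4.4, 0.5, 0, 0, 0.01],
    [0, -0.5, -4.4, 0.5, 0, 0, 0.01],
    [0, -0.5, -4.4, 0.5, 0, 0, 0.01],
    [0, -0.5, -4.4, 0.5, 0, 0, 0.01],
    [0, -0.5, -4.4, 0.5, 0, 0, 0.01],
    [0, -0.5, -4.4, 0.5, 0, 0, 0.01],
    [0, -0.5, -4.3, 0.5, 0, 0, 0.03],
  ],
)

```text
time_s: 15.2
ee_pos: [0.3621, -0.1197, 0.1523]
eef_rot: [3.141, -0.001, 0.063]
force: [0.4, -0.2, -0.0]
grip_width: 0.0938
grip_force: 0.0
```

Request:
apply_moves(
  deltas=[
    [0, 0, 0, 0, 0, 0, 0],
    [0, 0, 0, 0, 0, 0, 0],
  ],
)

```text
time_s: 15.4
ee_pos: [0.3625, -0.1184, 0.1517]
eef_rot: [3.142, -0.0, 0.06]
force: [0.3, 0.1, -0.1]
grip_width: 0.0941
grip_force: 0.0
```

```bash
python3 - <<'E'
from tray import *
fn='pics/w8'; shot('wrist',fn); print(tool()[:3,3].round(4), ctrl.get_obs()['eef_rot'].round(3)); white(fn)
im=cv2.imread(fn+'.png').astype(int); b,g,r=im[...,0],im[...,1],im[...,2]
m=((g>150)&(g>b+15)&(abs(g-r)<25)).astype(np.uint8); N,l,s,c=cv2.connectedComponentsWithStats(m)
for i in range(1,N):
    if s[i,4]>500:
        ct=max(cv2.findContours((l==i).astype(np.uint8),0,2)[0],key=cv2.contourArea)[:,0,:]
        q,rad=cv2.minEnclosingCircle((ray(fn,ct,.045)[:,:2]*1000).astype(np.float32)); print('jar?',s[i].tolist(),c[i],np.round(q,1),round(rad,1))
E
```

```text
[ 0.3626 -0.1176  0.1515] [-3.141 -0.     0.062]
[435, 99, 68, 69, 3710] [ 437.4 -302.7] [65.7 67. ] 3.4
[334, 244, 30, 44, 619] [ 284.6 -198.9] [55.5 29.4] 17.4
jar? [389, 0, 171, 206, 1442] [453.97018031 141.38349515] [ 458.  -279.9] 105.9
jar? [251, 98, 68, 70, 3704] [284.68034557 132.28860691] [ 429.3 -119.7] 29.7
```

Request:
apply_moves(
  deltas=[
    [0, 4, -0.2, 0, 0, 0, 0],
    [0, 2.7, 0, -2, 0, 0, 0],
    [0, 0, 0, -4, 0, 0, 0],
    [0, 0, 0, -4.5, 0, 0, 0],
    [0, 0, 0, -2.4, 0, 0, 0],
    [0, 0, 0, 0, 0, 0, 0],
    [0, 0, 0, 0, 0, 0, 0],
  ],
)

```text
time_s: 16.15
ee_pos: [0.4301, -0.119, 0.0231]
eef_rot: [-3.142, 0.0, 0.064]
force: [-0.2, -0.1, -0.2]
grip_width: 0.0942
grip_force: 0.0
```

Request:
apply_moves(
  deltas=[
    [255, 0, 0, 0, 0, 0, 0],
    [255, 0, 0, 0, 0, 0, 0],
    [255, 0, 0, 0, 0, 0, 0],
    [255, 0, 0, 0, 0, 0, 0],
    [255, 0, 0, 0, 0, 0, 0],
    [255, 0, 0, 0, 0, 0, 0],
    [255, 0, 0, 0, 0, 0, 0],
    [255, 0, 0, 0.4, 0, 0, 0],
    [255, 0, 0, 0, 0, 0, 0],
  ],
  grip_force=30,
)

```text
time_s: 17.05
ee_pos: [0.4296, -0.12, 0.0267]
eef_rot: [-3.142, -0.0, 0.063]
force: [-0.3, -0.2, -3.6]
grip_width: 0.0595
grip_force: 30.0
```

Request:
apply_moves(
  deltas=[
    [255, 0, 0, 4, 0, 0, 0],
    [255, 0.2, -3.5, 1, 0, 0, 0.01],
    [255, 0.2, -4.5, 0, 0, 0, 0],
    [255, 0.2, -4.5, 0, 0, 0, 0],
    [255, 0.2, -4.5, 0, 0, 0, 0],
    [255, 0, -1.25, 0, 0, 0, 0],
    [255, 0, 0, -3, 0, 0, 0],
    [255, 0, 0, -1, 0, 0, 0],
    [255, 0, 0, -0.5, 0, 0, 0],
    [255, 0, 0, 0, 0, 0, 0],
  ],
)

```text
time_s: 18.05
ee_pos: [0.4376, -0.3018, 0.0313]
eef_rot: [-3.141, 0.001, 0.074]
force: [0.8, 0.2, -2.5]
grip_width: 0.0593
grip_force: 30.0
```

Request:
apply_moves(
  deltas=[
    [255, 0, 0, -0.3, 0, 0, 0],
    [255, 0, 0, 0, 0, 0, 0],
    [255, 0, 0, 0, 0, 0, 0],
  ],
)

```text
time_s: 18.35
ee_pos: [0.4379, -0.3025, 0.029]
eef_rot: [3.141, -0.001, 0.073]
force: [-0.9, -0.4, -2.7]
grip_width: 0.0598
grip_force: 30.0
```

Request:
apply_moves(
  deltas=[
    [255, 0, 0, -0.2, 0, 0, 0],
    [255, 0, 0, 0, 0, 0, 0],
    [0, 0, 0, 0, 0, 0, 0],
    [0, 0, 0, 0, 0, 0, 0],
    [0, 0, 0, 0, 0, 0, 0],
    [0, 0, 0, 0, 0, 0, 0],
    [0, 0, 0, 0, 0, 0, 0],
    [0, 0, 0, 1, 0, 0, 0],
    [0, 0, 0, 4, 0, 0, 0],
    [0, 0, 0, 4, 0, 0, 0],
  ],
)

```text
time_s: 19.35
ee_pos: [0.4373, -0.3022, 0.1178]
eef_rot: [-3.141, 0.001, 0.073]
force: [-0.2, 0.1, 0.6]
grip_width: 0.0938
grip_force: 0.0
```

Request:
apply_moves(
  deltas=[
    [0, 0, 0, 4, 0, 0, 0],
    [0, 3, 3.3, 1.5, 0, 0, 0],
    [0, 3, 3.3, 1, 0, 0, 0],
    [0, 3, 3.3, 0, 0, 0, 0],
    [0, 3, 3.3, 0, 0, 0, 0],
    [0, 3, 3.3, 0, 0, 0, 0],
    [0, 1.3, 1.7, 0, 0, 0, -0.012],
    [0, 0, 0, 0, 0, 0, 0],
    [0, 0, 0, 0, 0, 0, 0],
    [0, 0, 0, 0, 0, 0, 0],
  ],
)

```text
time_s: 20.35
ee_pos: [0.6001, -0.1214, 0.1819]
eef_rot: [3.141, -0.0, 0.06]
force: [0.3, -0.1, -0.2]
grip_width: 0.0939
grip_force: 0.0
```

```bash
python3 - <<'E'
from tray import *
fn='pics/w9'; shot('wrist',fn); print(tool()[:3,3].round(4), ctrl.get_obs()['eef_rot'].round(3)); white(fn,.076,140,150)
E
```

```text
[ 0.6001 -0.1215  0.1819] [ 3.141 -0.     0.06 ]
[0, 79, 334, 28, 7999] [693.9 -20.6] [ 20.2 280.7] 3.7
[267, 108, 28, 37, 726] [ 672.6 -118.7] [30.  23.3] 4.2
[21, 115, 25, 26, 463] [659.   93.6] [20.3 20.7] 79.2
[144, 115, 25, 25, 475] [665.6 -11.9] [20.  20.9] 3.4
[222, 129, 17, 15, 235] [661.8 -75.6] [11.8 14.1] 3.4
[39, 185, 57, 34, 1085] [588.2  73.5] [32.4 41.3] 21.2
[393, 189, 65, 34, 2018] [ 609.4 -255.2] [31.2 57. ] 4.4
[199, 368, 26, 28, 171] [397.1 -58.8] [ 5.7 44.7] 55.8
[317, 400, 28, 9, 156] [ 374.6 -193.6] [11.4 30.5] 3.4
```

View pics/w9.png

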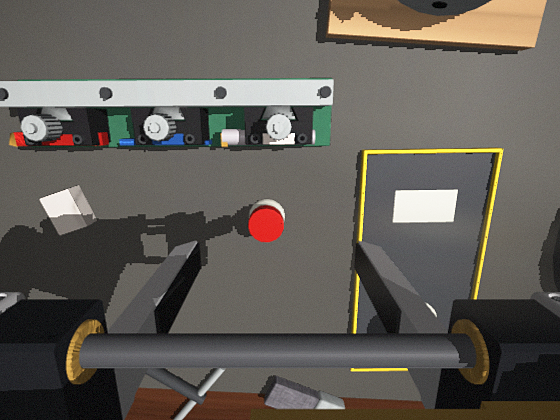

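The boring holder's nut at (279,127) lines up with the other two and is ready to grip.

Request:
apply_moves(
  deltas=[
    [0, 4, 0.4, 0, 0, 0, 0.002],
    [0, 3.2, 0, -2, 0, 0, 0],
    [0, 0, 0, -4, 0, 0, 0],
    [0, 0, 0, -3, 0, 0, 0],
    [0, 0, 0, -1.5, 0, 0, 0],
    [0, 0, 0, -1.1, 0, 0, 0],
    [0, 0, 0, 0, 0, 0, 0],
    [0, 0, 0, 0, 0, 0, 0],
  ],
)

```text
time_s: 21.2
ee_pos: [0.6732, -0.1168, 0.0671]
eef_rot: [3.141, -0.002, 0.063]
force: [-0.3, -0.4, 0.6]
grip_width: 0.0938
grip_force: 0.0
```

```bash
python3 - <<'E'
from h import *
shot('scene','pics/sc9'); shot('side','pics/s9'); o=ctrl.get_obs(); print(o['ee_pos'],o['force'])
a=cv2.imread('pics/sc9.png')[195:285,200:320]; b=cv2.imread('pics/s9.png')[140:230,210:330]
cv2.imwrite('pics/c9.png',np.hstack([cv2.resize(a,(400,300)),cv2.resize(b,(400,300))]))
E
```

```text
[ 0.67331385 -0.11667487  0.06723605] [ 0.13055843  0.49027938 -0.04481053]
```

View pics/c9.png

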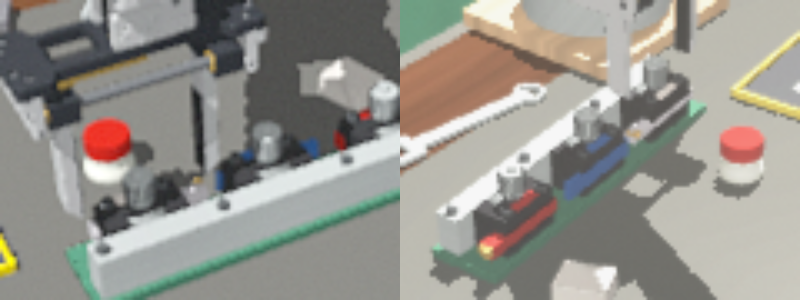

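The fingers straddle the boring nut, with the tips about at the nut's foot. Closing.

Request:
apply_moves(
  deltas=[
    [120, -0.1, -0.1, 0, 0, 0, 0],
    [160, 0, 0, 0, 0, 0, 0],
    [255, 0, 0, 0, 0, 0, 0],
    [255, 0, 0, 0, 0, 0, 0],
    [255, 0, 0, 0, 0, 0, 0],
    [255, 0, 0, 0, 0, 0, 0],
    [255, 0, 0, 0, 0, 0, 0],
    [255, 0, 0, 0, 0, 0, 0],
    [255, 0, 0, 0, 0, 0, 0],
    [255, 0, 0, 0, 0, 0, 0],
  ],
  grip_force=35,
)

```text
time_s: 22.3
ee_pos: [0.6717, -0.1176, 0.0655]
eef_rot: [3.141, -0.0, 0.063]
force: [0.7, -2.2, 0.1]
grip_width: 0.0213
grip_force: 35.0
```

Request:
apply_moves(
  deltas=[
    [255, 0, 0, 0.3, 0, 0, 0],
    [255, 0, 0, 0.3, 0, 0, 0],
    [255, 0, 0, 0, 0, 0, 0],
  ],
)

```text
time_s: 22.6
ee_pos: [0.6717, -0.1174, 0.0717]
eef_rot: [3.142, -0.0, 0.063]
force: [0.3, -0.6, -3.8]
grip_width: 0.0211
grip_force: 35.0
```

Request:
apply_moves(
  deltas=[
    [255, 0, 0, 1, 0, 0, 0],
    [255, 0, 0, 1, 0, 0, 0],
    [255, 0, 0, 1, 0, 0, 0],
    [255, 0, 0, 1, 0, 0, 0],
    [255, 0, 0, 2, 0, 0, 0],
    [255, 0, 0, 0, 0, 0, 0],
  ],
)

```text
time_s: 23.2
ee_pos: [0.6729, -0.1177, 0.135]
eef_rot: [3.14, -0.005, 0.063]
force: [1.0, 0.3, -3.4]
grip_width: 0.0208
grip_force: 35.0
```

```bash
python3 tray.py pics/w10 | head -6
```

```text
[ 0.6723 -0.1176  0.133 ] [ 3.141e+00 -3.000e-03  6.300e-02]
[67, 0, 210, 71, 4362] [819.5 -17.7] [181.6  30.9] 81.3
[397, 0, 26, 32, 502] [ 847.5 -220.5] [26.1 19.2] 30.2
[432, 0, 128, 91, 6305] [ 819.8 -300.1] [ 69.1 110.2] 17.1
[0, 168, 338, 39, 8459] [680.2  -8. ] [ 38.2 333.4] 3.5
[129, 211, 33, 26, 453] [640.1  15. ] [25.4 35.6] 9.1
```

Request:
apply_moves(
  deltas=[
    [255, -1.6, -3.5, 0, 0, 0, 0.01],
    [255, -1.6, -3.5, 0, 0, 0, 0],
    [255, -1.6, -3.5, 0, 0, 0, 0],
    [255, -1.6, -3.5, 0, 0, 0, 0],
    [255, -1.6, -3.4, 0, 0, 0, 0],
    [255, 0, 0, -3, 0, 0, 0],
    [255, 0, 0, -2, 0, 0, 0],
    [255, 0, 0, -1, 0, 0, 0],
    [255, 0, 0, 0, 0, 0, 0],
    [255, 0, 0, 0, 0, 0, 0],
  ],
)

```text
time_s: 24.25
ee_pos: [0.5921, -0.2914, 0.0721]
eef_rot: [3.141, -0.001, 0.073]
force: [0.8, -0.6, -3.9]
grip_width: 0.021
grip_force: 35.0
```

```bash
python3 - <<'E'
from h import *
shot('wrist','pics/w11'); shot('scene','pics/sc11'); o=ctrl.get_obs(); print(o['ee_pos'],o['eef_rot'],o['force'],o['moment'])
a=cv2.imread('pics/w11.png')[60:270,140:420]; b=cv2.imread('pics/sc11.png')[200:300,110:230]
cv2.imwrite('pics/c11.png',np.hstack([cv2.resize(a,(400,300)),cv2.resize(b,(400,300))]))
E
```

```text
[ 0.59226398 -0.29150377  0.07268877] [ 3.14058362e+00 -1.51425897e-03  7.32015118e-02] [ 0.20442822 -0.01961858 -3.31681536] [ 0.01270181 -0.01806046  0.045785  ]
```

View pics/c11.png

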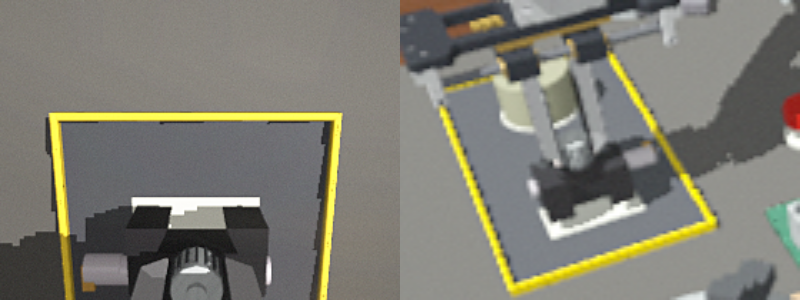

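The boring holder is upright and square over its rectangle. Lowering.

Request:
apply_moves(
  deltas=[
    [255, 0, 0, -0.6, 0, 0, 0],
    [255, 0, 0, -0.4, 0, 0, 0],
    [255, 0, 0, 0, 0, 0, 0],
    [255, 0, 0, 0, 0, 0, 0],
  ],
)

```text
time_s: 24.75
ee_pos: [0.5916, -0.2914, 0.0613]
eef_rot: [-3.141, 0.0, 0.073]
force: [0.2, 1.3, -3.2]
grip_width: 0.0211
grip_force: 35.0
```

Request:
apply_moves(
  deltas=[
    [255, 0, 0, -0.2, 0, 0, 0],
    [255, 0, 0, 0, 0, 0, 0],
    [255, 0, 0, 0, 0, 0, 0],
  ],
)

```text
time_s: 25.05
ee_pos: [0.5917, -0.2915, 0.0595]
eef_rot: [-3.142, -0.0, 0.073]
force: [0.3, 0.2, -3.9]
grip_width: 0.0211
grip_force: 35.0
```

Request:
apply_moves(
  deltas=[
    [255, 0, 0, -0.1, 0, 0, 0],
    [255, 0, 0, 0, 0, 0, 0],
    [255, 0, 0, 0, 0, 0, 0],
  ],
)

```text
time_s: 25.35
ee_pos: [0.592, -0.2917, 0.0593]
eef_rot: [3.141, -0.001, 0.073]
force: [0.3, -0.4, 6.3]
grip_width: 0.0208
grip_force: 35.0
```

Request:
apply_moves(
  deltas=[
    [150, 0, 0, 0, 0, 0, 0],
    [100, 0, 0, 0, 0, 0, 0],
    [80, 0, 0, 0, 0, 0, 0],
    [80, 0, 0, 0, 0, 0, 0],
    [80, 0, 0, 0, 0, 0, 0],
    [80, 0, 0, 1, 0, 0, 0],
    [80, 0, 0, 3.5, 0, 0, 0],
    [80, 0, 0, 4, 0, 0, 0],
    [80, 0, 0, 4, 0, 0, 0],
    [80, 0, 3, 0, 0, 0, 0],
  ],
)

```text
time_s: 26.35
ee_pos: [0.593, -0.2643, 0.1904]
eef_rot: [3.136, -0.008, 0.07]
force: [0.5, 0.5, 0.6]
grip_width: 0.0646
grip_force: 0.0
```

Request:
apply_moves(
  deltas=[
    [0, 0, 4.5, 0, 0, 0, 0],
    [0, 0, 4.5, 0, 0, 0, 0],
    [0, 0, 4.5, 0, 0, 0, 0],
    [0, 0, 4.5, 0, 0, 0, 0],
    [0, 0, 4.5, 0, 0, 0, 0],
    [0, 0, 4.5, 0, 0, 0, 0],
    [0, 0, 4.5, 0, 0, 0, -0.01],
    [0, 0, 3.5, 0, 0, 0, 0],
    [0, 0, 0, 0, 0, 0, 0],
    [0, 0, 0, 0, 0, 0, 0],
  ],
)

```text
time_s: 27.35
ee_pos: [0.5916, 0.0889, 0.184]
eef_rot: [3.141, -0.001, 0.064]
force: [0.9, 0.2, -0.2]
grip_width: 0.0937
grip_force: 0.0
```

```bash
python3 - <<'E'
from tray import *
fn='pics/w12'; shot('wrist',fn); print(tool()[:3,3].round(4), ctrl.get_obs()['eef_rot'].round(3)); white(fn,.076,140,150); print('tray'); white(fn,.004,140,600)
E
```

```text
[0.5917 0.088  0.1839] [ 3.141 -0.     0.063]
[225, 86, 335, 26, 7796] [692.7  -0.8] [ 20.  282.3] 3.6
[267, 114, 29, 32, 579] [662.2  91.5] [20.6 28.1] 74.1
[497, 114, 19, 11, 156] [ 682.5 -101.9] [16.6  7.7] 90.0
[389, 120, 24, 25, 429] [665.7 -12.7] [20.6 19.9] 9.2
[48, 148, 66, 41, 2202] [616.3 267.9] [57.  31.2] 86.6
[234, 189, 43, 50, 1304] [583.2 110.1] [40.5 31.6] 22.0
[353, 369, 29, 29, 171] [395.2 -21.1] [ 5.4 44.8] 57.4
[128, 383, 132, 36, 1695] [349.2 170.2] [ 43.8 148.3] 15.6
tray
[225, 86, 335, 26, 7796] [697.7 -25. ] [ 25.1 353.3] 3.6
[48, 148, 66, 41, 2202] [602.1 311.4] [71.3 39. ] 86.6
[234, 189, 43, 50, 1304] [560.7 113.8] [50.7 39.5] 22.0
[128, 383, 132, 36, 1695] [267.9 189.1] [ 54.8 185.6] 15.6
```

Request:
apply_moves(
  deltas=[
    [80, 4, 0.4, 0, 0, 0, 0],
    [80, 2.7, 0.05, -2, 0, 0, 0],
    [80, 0, 0, -4, 0, 0, 0],
    [80, 0, 0, -3, 0, 0, 0],
    [80, 0, 0, -1.5, 0, 0, 0],
    [80, 0, 0, -1.3, 0, 0, 0],
    [80, 0, 0, 0, 0, 0, 0],
    [80, 0, 0, 0, 0, 0, 0],
  ],
)

```text
time_s: 28.2
ee_pos: [0.6593, 0.0928, 0.0669]
eef_rot: [-3.142, -0.002, 0.062]
force: [0.2, 0.1, -0.1]
grip_width: 0.0645
grip_force: 0.0
```

```bash
python3 - <<'E'
from h import *
shot('scene','pics/sc13'); o=ctrl.get_obs(); print(o['ee_pos'],o['eef_rot'],o['force'])
E
```

```text
[0.65944137 0.09295751 0.0672156 ] [-3.14156499e+00 -2.50112366e-03  6.27004534e-02] [-0.10232215  0.47252869  0.44900657]
```

Request:
apply_moves(
  deltas=[
    [120, 0, 0, 0, 0, 0, 0],
    [160, 0, 0, 0, 0, 0, 0],
    [255, 0, 0, 0, 0, 0, 0],
    [255, 0, 0, 0, 0, 0, 0],
    [255, 0, 0, 0, 0, 0, 0],
    [255, 0, 0, 0, 0, 0, 0],
    [255, 0, 0, 0, 0, 0, 0],
    [255, 0, 0, 0, 0, 0, 0],
    [255, 0, 0, 0, 0, 0, 0],
  ],
  grip_force=35,
)

```text
time_s: 29.15
ee_pos: [0.6587, 0.0929, 0.0655]
eef_rot: [3.141, -0.0, 0.063]
force: [-0.3, -1.2, 0.0]
grip_width: 0.0206
grip_force: 35.0
```

Request:
apply_moves(
  deltas=[
    [255, 0, 0, 0.3, 0, 0, 0],
    [255, 0, 0, 0.3, 0, 0, 0],
    [255, 0, 0, 0, 0, 0, 0],
  ],
)

```text
time_s: 29.45
ee_pos: [0.6587, 0.0932, 0.0718]
eef_rot: [-3.141, -0.0, 0.063]
force: [-0.1, -0.5, -3.1]
grip_width: 0.021
grip_force: 35.0
```

Request:
apply_moves(
  deltas=[
    [255, 0, 0, 1, 0, 0, 0],
    [255, 0, 0, 1, 0, 0, 0],
    [255, 0, 0, 1, 0, 0, 0],
    [255, 0, 0, 1, 0, 0, 0],
    [255, 0, 0, 2, 0, 0, 0],
    [255, 0, 0, 0, 0, 0, 0],
  ],
)

```text
time_s: 30.05
ee_pos: [0.6599, 0.0932, 0.1349]
eef_rot: [-3.141, -0.005, 0.063]
force: [0.9, -0.4, -2.8]
grip_width: 0.0208
grip_force: 35.0
```

Request:
apply_moves(
  deltas=[
    [255, -1.1, 4, 0, 0, 0, -0.06],
    [255, -1.1, 4, 0, 0, 0, -0.06],
    [255, -1.1, 4.5, 0, 0, 0, 0],
    [255, -1.1, 4.5, 0, 0, 0, 0],
    [255, -1.2, 4.7, 0, 0, 0, 0],
    [255, 0, 0, -3, 0, 0, 0],
    [255, 0, 0, -2, 0, 0, 0],
    [255, 0, 0, -1, 0, 0, 0],
    [255, 0, 0, 0, 0, 0, 0],
    [255, 0, 0, 0, 0, 0, 0],
  ],
)

```text
time_s: 31.05
ee_pos: [0.6032, 0.3099, 0.0723]
eef_rot: [-3.141, -0.001, -0.058]
force: [0.2, 0.1, -3.0]
grip_width: 0.0208
grip_force: 35.0
```

```bash
python3 - <<'E'
from h import *
shot('wrist','pics/w14'); shot('scene','pics/sc14'); o=ctrl.get_obs(); print(o['ee_pos'],o['eef_rot'],o['force'],o['grip_width'])
a=cv2.imread('pics/w14.png')[60:270,140:420]; b=cv2.imread('pics/sc14.png')[150:250,290:410]
cv2.imwrite('pics/c14.png',np.hstack([cv2.resize(a,(400,300)),cv2.resize(b,(400,300))]))
E
```

```text
[0.60335831 0.31004372 0.07288276] [-3.14057997e+00 -1.88226711e-03 -5.76437075e-02] [-0.42583081  0.37547052 -3.48522365] 0.021056266922302246
```

View pics/c14.png

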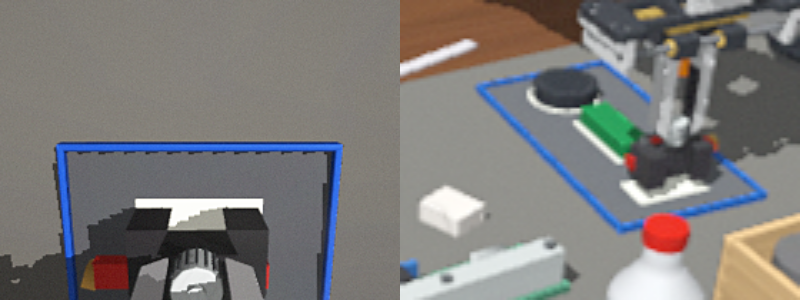

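The facing holder is square over its rectangle, and the disc and stone are on their shapes. Lowering.

Request:
apply_moves(
  deltas=[
    [255, 0, 0, -0.6, 0, 0, 0],
    [255, 0, 0, -0.4, 0, 0, 0],
    [255, 0, 0, -0.1, 0, 0, 0],
    [255, 0, 0, 0, 0, 0, 0],
  ],
)

```text
time_s: 31.55
ee_pos: [0.6026, 0.31, 0.0602]
eef_rot: [3.141, 0.0, -0.057]
force: [0.4, 0.3, -3.8]
grip_width: 0.0212
grip_force: 35.0
```

Request:
apply_moves(
  deltas=[
    [255, 0, 0, -0.2, 0, 0, 0],
    [255, 0, 0, 0, 0, 0, 0],
    [255, 0, 0, 0, 0, 0, 0],
  ],
)

```text
time_s: 31.85
ee_pos: [0.6031, 0.31, 0.0593]
eef_rot: [-3.141, -0.001, -0.057]
force: [0.5, -3.5, 5.6]
grip_width: 0.0212
grip_force: 35.0
```

Contact made. Releasing, rising and checking everything from above.

Request:
apply_moves(
  deltas=[
    [150, 0, 0, 0, 0, 0, 0],
    [100, 0, 0, 0, 0, 0, 0],
    [80, 0, 0, 0, 0, 0, 0],
    [80, 0, 0, 0, 0, 0, 0],
    [80, 0, 0, 0, 0, 0, 0],
    [80, 0, 0, 1, 0, 0, 0],
    [80, 0, 0, 3.5, 0, 0, 0],
    [80, 0, 0, 4.5, 0, 0, 0],
    [80, -3, -3, 2, 0, 0, 0],
    [80, -3, -3, 2, 0, 0, 0],
  ],
)

```text
time_s: 32.85
ee_pos: [0.5421, 0.2496, 0.1902]
eef_rot: [-3.141, -0.002, -0.057]
force: [1.5, -1.0, 0.8]
grip_width: 0.0645
grip_force: 0.0
```

Request:
apply_moves(
  deltas=[
    [0, -1, -4.5, 1, 0, 0, 0],
    [0, -1, -4.5, 1, 0, 0, 0],
    [0, -1, -4.5, 1, 0, 0, 0],
    [0, 0, -4, 0, 0, 0, 0.05],
    [0, 0, -4, 0, 0, 0, 0],
    [0, 0, -4, 0, 0, 0, 0],
    [0, 0, 0, 0, 0, 0, 0],
    [0, 0, 0, 0, 0, 0, 0],
  ],
)

```text
time_s: 33.65
ee_pos: [0.5127, -0.0054, 0.2191]
eef_rot: [-3.141, -0.001, -0.009]
force: [0.1, 0.3, -0.1]
grip_width: 0.0941
grip_force: 0.0
```

```bash
python3 - <<'E'
from tray import *
fn='pics/w15'; shot('wrist',fn); print(tool()[:3,3].round(4))
shot('scene','pics/sc15'); shot('side','pics/s15')
for f,z in ((fn,.07),): white(f,z,140,100)
def comp(f,m,box,z):
    x0,y0,x1,y1=box; mm=np.zeros(m.shape,np.uint8); mm[y0:y1,x0:x1]=m[y0:y1,x0:x1]
    ct=max(cv2.findContours(mm,0,2)[0],key=cv2.contourArea)[:,0,:]
    r=cv2.minAreaRect((ray(f,ct,z)[:,:2]*1000).astype(np.float32)); return np.round(r[0],1),np.round(r[1],1),round(r[2],1)
im=cv2.imread(fn+'.png').astype(int); b,g,r=im[...,0],im[...,1],im[...,2]
print('stone',comp(fn,(g>r+30)&(g>b+15),(0,110,120,300),.024))
print('jar',comp(fn,(g>130)&(g>b+15)&(abs(g-r)<25),(420,150,560,300),.049))
a=cv2.imread(fn+'.png'); c=cv2.imread('pics/s15.png'); cv2.imwrite('pics/c15.png',np.hstack([cv2.resize(a,(400,300)),cv2.resize(c,(400,300))]))
E
```

```text
[ 0.5127 -0.0046  0.219 ]
[120, 0, 325, 46, 6088] [675.1  -9.8] [291.3  36.5] 89.4
[387, 14, 20, 15, 188] [ 675.6 -114.5] [17.3 11.3] 89.4
[175, 31, 24, 15, 189] [664.2  77.9] [21.4 10.6] 82.3
[8, 94, 33, 36, 188] [600.2 242. ] [26.4 32.5] 87.5
[491, 96, 63, 10, 156] [ 607.3 -241.9] [ 4.4 59.1] 7.0
[152, 118, 49, 49, 1395] [569.9  96.5] [39.3 35.4] 21.9
[484, 122, 17, 13, 180] [ 580.2 -217.4] [16.9 11.5] 89.4
[1, 155, 41, 69, 449] [522. 263.] [30.5 72.3] 86.8
[490, 215, 38, 9, 122] [ 485.4 -252.7] [ 8.7 39.8] 1.2
[10, 235, 44, 13, 167] [466.4 265.7] [46.6 12.1] 81.6
[234, 290, 15, 15, 109] [392.8  38.3] [14.8 12.8] 56.2
[297, 296, 27, 31, 187] [372.9 -40.5] [ 6.5 47.1] 55.5
[171, 320, 35, 14, 235] [353.9 104. ] [40.3 18. ] 89.5
stone (array([507.7, 311.7]), array([43.6, 82.1]), 86.5)
jar (array([ 436.6, -302.8]), array([58.1, 58.8]), 80.7)
```

View pics/c15.png

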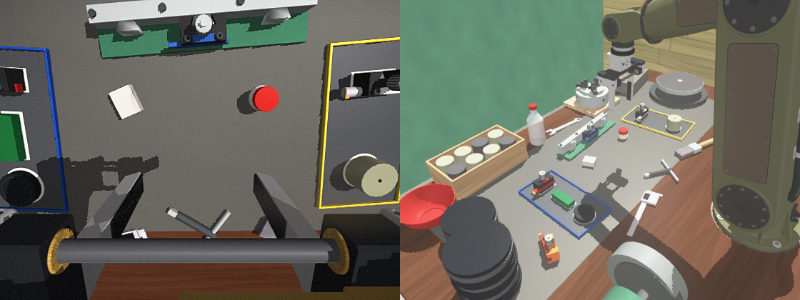

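All five stand on their shapes, the parting holder is still on the rack, and the robot is clear. Handing in.

```bash
python3 -c "
from station import ctrl
print(ctrl.hand_in())"
```

```text
the job is handed in; nothing more can be done
None
```

I set all five parts upright on their white shapes, left the parting holder on the rack, and handed the job in at about 34 s of the 122 s; no verdict came back. The first grasp at the rubbing stone closed above it because the fingertips reach less far than stated, and I regripped it lower.

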